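# Lid the grinding bowl and pulse the sample mill

### The arm

A 7-joint arm with a two-finger parallel gripper is mounted at the origin on the work surface. World frame = base frame: x ahead of the robot, y to its left, z up, the work surface at z = 0. Lengths are in m, angles in rad, forces in N, time in s.
With the tool pointing down it reaches from about 0.4 to 0.85 m from the base axis. Payload 4.5 kg.
Tool frame: the origin (TCP) lies on the centre line of the jaws, within the pads' length; the fingertips stand r.tips_ahead ahead of it and the grasp point (between the pads) is the TCP (r.tips_ahead is the distance from the TCP to the fingertips, in m); z points along the fingers, y is the direction in which the jaws open and shut (so a half turn about z gives the same grasp; the last joint's range is limited). The gripper opens to 88 mm and grips with 3 to 60 N. Pads are 18 mm wide; open, the fingers measure 123 mm over their backs; the gripper's body (75 mm by 187 mm) begins 45 mm behind the grasp point.
Start: joints at [1.269, 0.689, -0.195, 1.565, 0.157, 0.902, -0.215], TCP at [0.206, -0.59, 0.258] pointing down, gripper open.
Joint ranges: [-3.01, 3.01], [-0.46, 2.08], [-1.47, 1.51], [0.13, 2.56], [-1, 4.14], [0.04, 2.09], [-2.66, 2.66]. Speed limits (rad/s): [2.57, 2.57, 3.14, 3.14, 3.14, 3.14, 3.14].

### API

Orientations are given as a unit quaternion [x, y, z, w].
In Python, from plant import r gives the robot as it stands.
- The arm moves only by the shell command python3 -m inch 'ROWS' [FORCE]. ROWS is JSON, a list of rows, each a list of 5 numbers: the shift along the world's x, y, z in units of 25 mm (1.0 is 25 mm), then the turn about the world's z in units of 6 degrees (1.0 is 6 degrees), then the finger opening in mm, from 0 to 88.1. A call has 1 to 5 rows; each row shifts and turns the commanded pose from where the row before left it; what a row does not reach is not made up. A row lasts 1/10 s, in which the tool goes at most 50 mm and 8.59 degrees, less where a joint would pass 70% of its speed; a pose out of reach is approached as far as the arm can. A call is refused whole if a number of a shift passes 1 or a number of a turn 1, either way. A call with a gripper value outside its range is refused whole. The fingers move at their own pace and stop on an object; FORCE is the grip in N (left out, the last holds). Time passes only in rows, so rows that do not move let the fingers close. It gives the time, the measured TCP pose, the force and the opening at its end, in the units of the state.
- r.get_state(): the state, without advancing time (a new reading comes with each control period).
- r.snapshot(name): name is "side" or "top" or "wrist"; returns a dict with "pixels" (384x512x3 uint8, red, green, blue), "range_z" (384x512 float32, m along the optical axis (not along the pixel's ray), 0 where there is no reading), "K" (3x3 intrinsics, pixels), "k1" (the pictures are not rectified: a ray, as slopes to the right and down, at radius r is drawn at 1 + k1 r^2 times it, then the intrinsics apply), "position" and "attitude" of the camera in the world. Camera axes: x right, y up, looking along -z (the intrinsics and any distortion apply to the point x, -y, -z); pixel columns grow to the right and rows downward; lengths in m; the calibration is good to about 2 mm. A picture is of the moment at which its call begins.
- r.finish_job(): hands the job in, once; it reports no verdict.
The state is a dict: "clock": time; "q": joint angles; "qd": joint speeds; "joint_torque": joint torques, N m; "tool_pos": TCP position; "eef_rot": TCP orientation; "contact_force": force on the tool from outside, world axes, zero at the start; "moment": the same for the moment, N m; "opening": opening from 0.0 (shut) to 1.0 (fully open).
Only numpy, scipy, OpenCV 4.12 (cv2) and the standard library are available. Lean on these libraries where they do the work, as an engineer would, in place of code of your own. Each camera call takes 0.05 s, during which the arm holds its last target. There are 200 camera calls.

### The job

Get the sample mill ready and give the sample a short grind: set the matching agate lid gently, not dropped, flat on the agate bowl in the mill, and swing the clear guard fully shut. Only then twist the black pulse knob clockwise to its stop, keep it there for a good second and let it spring back to rest. Leave the other lids, the steel bowl and the vial where they are.

Things in the scene. Friction and masses are not known exactly. Their poses are not given: they have to be found in the camera images.
- mill: Bench sample mill, a fixed light grey case 200 (x) x 280 (y) x 118 mm high. Origin under its centre, on the bench; its front faces its -x. On the +y half is the open chamber, mouth 140 x 140 mm, 78 mm deep, with the bowl in its middle (35 mm from bowl to wall all round); on the -y half the control panel, top at 118 mm, with the knob.
- bowl_rim (a point): Centre of the mouth of the red-brown agate bowl clamped in the mill's chamber, at rim height: 80 mm above the bench, 38 mm below the case top. Bowl 70 mm outside, 56 mm inside diameter, 28 mm deep inside. z up, axes parallel to the mill's.
- agate_lid_center (a point): Loose red-brown agate lid, 0.13 kg, fragile, knob up on the bench. Point on its axis, 20 mm above its underside. From below: plug 48 mm dia x 6, bevelled to 40 (fits loosely in the bowl), disc 68 dia x 6, grip knob 28 high, 20 dia at its foot, 25 dia from 14 mm above the disc to its top (40 mm above the underside). Seated, the disc lies on the rim and this point is 14 mm above bowl_rim.
- guard (a joint): Angle of the clear hinged guard (rad): 0 = shut, flat over the chamber; 1.6 to 1.85 = standing open as at the start; end stop 2.0. The hinge, along y through guard_hinge, is stiff: the guard stays at any angle it is left at and takes up to 4 N at the free edge to move.
- guard_hinge (a point): Middle of the guard's hinge line, at the rear (+x) of the chamber, 123 mm above the bench. The guard is a clear plate 170 mm long from the hinge line, 156 wide, 6 thick, mid-plane through the hinge line. The point turns with it: -x along the plate to the free edge, z out of its outer face (up when shut, to the mill's rear when open), y along the hinge.
- guard_edge (a point): Middle of the guard's free edge, 170 mm from the hinge line, mid-thickness; axes as guard_hinge. On the outer face along this edge stands a black finger lip 110 mm wide, 16 mm deep (154 to 170 mm from the hinge line), 13 mm high above the plate.
- pulse_knob (a joint): Angle of the pulse knob (rad): 0 = rest, grows clockwise seen from above, hard stop at 1.05. A spring drives it back to 0 whenever it is let go: 0.04 N m at rest rising to 0.17 N m at the stop.
- knob_grip (a point): Point on the vertical axis of the black pulse knob at the height to grip, 139 mm above the bench (21 above the panel). Its grip is a bar 46 mm long x 14 thick, from 6 to 33 mm above the panel, on a round skirt 48 mm dia, 7 high. Axes turn with the knob: x along the bar (parallel to the mill's x at rest), y across it, z up. The white line marks the -x end.
- zirconia_lid_center (a point): Off-white zirconia lid. Same shape and size as the agate lid. Point half-way up, on the axis, 20 mm above the bench. Must stay where it is.
- steel_lid_center (a point): Bare steel lid. Same shape and size as the agate lid. Point half-way up, on the axis, 20 mm above the bench. Must stay where it is.
- steel_bowl_center (a point): Bare steel bowl without lid, 70 mm diameter x 36 mm high, on the bench. Point at its centre, 18 mm up. Must stay where it is.
- vial_center (a point): Small amber serum vial with a metal cap, 28 mm diameter x 56 mm high. Point at its centre, half-way up. Must stay where it is.
Things that resemble listed ones, but are neither listed nor needed, are in the scene too. Leave any yellow look-alike of the part that bears agate_lid_center alone.

How it is judged:
On the way, in this order (a step that is already met when the one before it is completed fails the run):
1. the agate lid lies flat on the agate bowl in the mill, let go (horizontal distance between agate_lid_center and bowl_rim below 0.007 m and z of agate_lid_center in the frame of bowl_rim between 0.011 and 0.0165 m and angle between agate_lid_center's own z axis and vertical below 0.06 rad and contact force between the fingers and agate_lid below 0.1 N), for 0.2 s.
2. the guard is fully shut over the lidded bowl (horizontal distance between agate_lid_center and bowl_rim below 0.007 m and z of agate_lid_center in the frame of bowl_rim between 0.011 and 0.0165 m and angle between agate_lid_center's own z axis and vertical below 0.06 rad and value of joint guard below 0.04 rad), for 0.2 s.
3. the pulse knob is held at its stop with the guard shut (all of step 2 and value of joint pulse_knob above 0.95 rad), for 0.8 s.
At the end, for the whole second after the job is handed in: The agate lid lies flat on the agate bowl (axis within 7 mm, height within 3 mm, tilt below 0.06 rad) and at rest, the guard is shut (below 0.04 rad), the pulse knob has sprung back (below 0.06 rad), and the other lids, the steel bowl and the vial are within 30 mm of where they started (all of step 2 and value of joint pulse_knob below 0.06 rad and velocity of joint pulse_knob below 0.05 rad/s and linear speed of agate_lid below 0.02 m/s and distance of each of zirconia_lid_center, steel_lid_center, steel_bowl_center, vial_center from where it was at the start of the episode below 0.03 m); the robot touches nothing.
It fails at once if the pulse knob is turned while the guard is open (value of joint pulse_knob above 0.3 rad and value of joint guard above 0.15 rad).
It fails at once if the agate lid is dropped (falls free by more than about 10 mm) (linear speed of agate_lid above 0.45 m/s and contact force between agate_lid and anything else below 0.05 N).
It fails at once if another lid, the steel bowl or the vial is moved (distance of any of zirconia_lid_center, steel_lid_center, steel_bowl_center, vial_center from where it was at the start of the episode above 0.03 m).
It also fails if it takes over 72 s, if anything falls off the work surface, if the arm or the gripper's body presses on something with over 40 N, if the wrist force passes 120 N, or if a joint passes its speed limit or range.

## Working session

There is one attempt and no reset: what is moved stays moved. The work goes in short steps, Python scripts to look and compute and a shell command to move; the robot and the scene stay as the last step left them, time stands still between calls to the robot, and variables do not carry over. Pictures are saved under pics/ and viewed, about 8 in all and at most 12, crops included, and the job is handed in when it is done.

```bash
ls; mkdir -p pics; cat > h.py <<'E'
import numpy as np,cv2
from scipy.spatial.transform import Rotation as R
from plant import r
def snap(n,f=None):
    s=r.snapshot(n)
    if f: cv2.imwrite(f,cv2.cvtColor(np.asarray(s["pixels"]),cv2.COLOR_RGB2BGR))
    return s
def att(s):
    a=np.array(s["attitude"]); return a if a.shape==(3,3) else R.from_quat(a).as_matrix()
def cloud(s):
    K=np.array(s["K"]);k=s["k1"];z=np.asarray(s["range_z"]);h,w=z.shape
    u,v=np.meshgrid(np.arange(w),np.arange(h))
    p=cv2.undistortPoints(np.stack([u,v],-1).reshape(-1,1,2).astype(float),K,np.array([k,0,0,0,0.])).reshape(h,w,2)
    c=np.stack([p[...,0]*z,-p[...,1]*z,-z],-1)
    P=c@att(s).T+np.array(s["position"]); P[z<=0]=np.nan
    return P
def proj(s,X):
    c=(np.atleast_2d(X)-np.array(s["position"]))@att(s)
    x=c[:,0]/-c[:,2];y=-c[:,1]/-c[:,2];f=1+s["k1"]*(x*x+y*y);K=np.array(s["K"])
    return np.c_[K[0,0]*x*f+K[0,2],K[1,1]*y*f+K[1,2]]
E
python3 - <<'E'
from h import *
a=snap("top","pics/top.png");b=snap("side","pics/side.png")
for s in(a,b):print(s["position"],s["attitude"],s["k1"],s["K"])
print(r.get_state(),r.tips_ahead)
np.savez("s0.npz",t=cloud(a),s=cloud(b))
E
```

```text
pics
[0.28152044 0.02738279 1.1647005 ] [ 0.0845218  -0.08122632 -0.69228847  0.71203583] -0.006208304135174273 [[366.23655216   0.         247.49563794]
 [  0.         366.23655216 192.37721859]
 [  0.           0.           1.        ]]
[0.27877404 0.60402752 0.81953037] [-0.07014503  0.35134341  0.91427295 -0.18905673] -0.07558337400259962 [[376.93765349   0.         258.88102659]
 [  0.         376.93765349 188.07019593]
 [  0.           0.           1.        ]]
{'clock': 0.1, 'q': array([ 1.26878149,  0.6898629 , -0.194523  ,  1.56621989,  0.15733008,
        0.90252662, -0.21508879]), 'qd': array([-1.32301683e-04, -1.53571156e-03,  5.94087069e-05, -4.77523534e-03,
        5.88643314e-04,  8.74587478e-04, -7.63220046e-04]), 'joint_torque': array([-3.48417969e-03, -5.28503072e+01, -1.27161350e+00, -1.53837025e+01,
       -5.25636482e-02,  1.99456794e-03,  7.34083505e-05]), 'tool_pos': array([ 0.20574088, -0.58960328,  0.25701889]), 'eef_rot': array([ 9.85927457e-01,  1.67171745e-01, -2.07470718e-04, -7.84410302e-04]), 'contact_force': array([0.1007344 , 0.58902353, 1.39093759]), 'moment': array([ 0.00116513, -0.04143097, -0.01100041]), 'opening': 1.0000815879239615} 0.019
```

View pics/top.png

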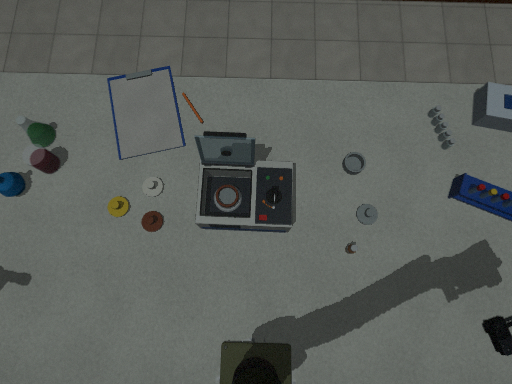

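View pics/side.png

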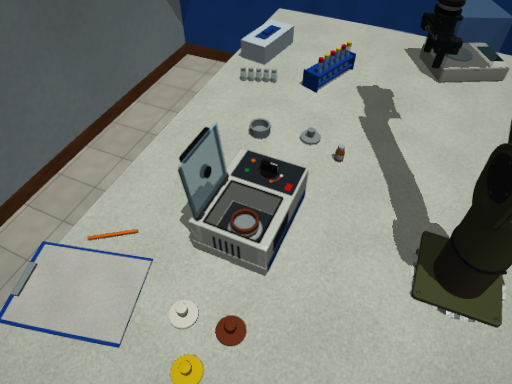

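Top view: the red-brown lid is at (152,221), the white one at (153,186) and the yellow look-alike at (118,206). The steel lid is at (367,214), the steel bowl at (354,162), the vial at (350,247), the agate bowl at (228,196), the pulse knob at (274,197) and the open guard around (227,150). In the side view the red-brown lid is at (231,330). I choose the red-brown one and measure it in both views.

```bash
cat > m.py <<'E'
from h import *
d=np.load("s0.npz");T=d["t"];S=d["s"]
def reg(P,img,u,v,w):
    return P[v-w:v+w+1,u-w:u+w+1].reshape(-1,3),img[v-w:v+w+1,u-w:u+w+1].reshape(-1,3).astype(int)
it=cv2.imread("pics/top.png");iS=cv2.imread("pics/side.png")
for n,P,img,u,v in(("lid top",T,it,152,221),("lid side",S,iS,231,330),("bowl top",T,it,228,196),("bowl side",S,iS,244,222)):
    p,c=reg(P,img,u,v,20)
    m=(c[:,2]>c[:,0]*1.6)&(c[:,2]>45)&np.isfinite(p[:,0])
    q=p[m];q=q[(q[:,2]>0.005)&(q[:,2]<0.13)]
    (cx,cy),rad=cv2.minEnclosingCircle(q[:,:2].astype(np.float32))
    print(n,len(q),q.mean(0).round(4),"circ",round(cx,4),round(cy,4),round(rad,4),"z pct",np.percentile(q[:,2],[5,50,95]).round(4))
    k=q[q[:,2]>0.033] if "lid" in n else q
    print("  top pts",len(k),k.mean(0).round(4))
# mill top surface
for n,P in(("top",T),("side",S)):
    A=P.reshape(-1,3)
    m=(abs(A[:,2]-0.118)<0.004)&(A[:,0]>0.1)&(A[:,0]<0.5)&(A[:,1]>-.25)&(A[:,1]<.35)
    q=A[m]; print(n,len(q),cv2.minAreaRect(q[:,:2].astype(np.float32)),np.median(q[:,2]))
    x,y=np.nanmedian(P[197,228],0) if 0 else q[:,:2].mean(0)
    g=A[(A[:,2]>0.15)&(abs(A[:,0]-x)<.25)&(abs(A[:,1]-y)<.25)];print(" guard",len(g),g.min(0).round(3),g.max(0).round(3))
    for z0 in(.16,.2,.24,.28):
        w=g[abs(g[:,2]-z0)<.006]
        if len(w)>2:print("  ",z0,w.mean(0).round(3),w.min(0).round(3),w.max(0).round(3))
for n,(u,v) in dict(knob=(274,197),steel=(367,214),sbowl=(354,162),vial=(350,247),zir=(153,186),yel=(118,206)).items():
    p=T[v-8:v+9,u-8:u+9].reshape(-1,3);print(n,T[v,u].round(3),np.nanmax(p[:,2]).round(3))
for n in("top","side"):
    im=cv2.imread(f"pics/{n}.png")
c1=cv2.resize(it[125:245,90:310],None,fx=2.6,fy=2.6,interpolation=2);c2=cv2.resize(iS[120:384,140:330],None,fx=1.18,fy=1.18)
c2=c2[:312]
h=max(c1.shape[0],c2.shape[0]);o=np.zeros((h,c1.shape[1]+c2.shape[1],3),np.uint8);o[:c1.shape[0],:c1.shape[1]]=c1;o[:c2.shape[0],c1.shape[1]:]=c2
cv2.imwrite("pics/crop.png",cv2.convertScaleAbs(o,alpha=1.7))
E
python3 m.py
```

```text
lid top 296 [0.4546 0.3381 0.0161] circ 0.456 0.3389 0.0335 z pct [0.0081 0.0119 0.0412]
  top pts 47 [0.4556 0.339  0.04  ]
lid side 702 [0.454  0.3423 0.0168] circ 0.4558 0.34 0.0335 z pct [0.01   0.0125 0.0412]
  top pts 111 [0.4545 0.3397 0.0402]
bowl top 123 [0.5297 0.0989 0.0796] circ 0.5307 0.099 0.0347 z pct [0.0763 0.0796 0.0824]
  top pts 123 [0.5297 0.0989 0.0796]
bowl side 285 [0.5314 0.0985 0.0743] circ 0.5361 0.0858 0.0528 z pct [0.0419 0.0788 0.082 ]
  top pts 285 [0.5314 0.0985 0.0743]
top 1451 ((0.46636372804641724, 0.04665770381689072), (0.2779475748538971, 0.06703157722949982), 89.99858093261719) 0.11822904402817969
 guard 1671 [ 0.501 -0.046  0.15 ] [0.65  0.176 0.295]
   0.16 [0.614 0.092 0.16 ] [ 0.503 -0.045  0.154] [0.62  0.175 0.166]
   0.2 [0.621 0.094 0.2  ] [0.618 0.02  0.194] [0.624 0.173 0.206]
   0.24 [0.625 0.101 0.24 ] [0.623 0.021 0.234] [0.628 0.174 0.246]
   0.28 [0.63  0.098 0.28 ] [0.627 0.022 0.274] [0.647 0.174 0.286]
side 1673 ((0.466884970664978, 0.04650374501943588), (0.280845046043396, 0.06615031510591507), 89.98922729492188) 0.11851738338015116
 guard 2588 [ 0.503 -0.044  0.15 ] [0.649 0.179 0.294]
   0.16 [0.618 0.106 0.16 ] [0.615 0.024 0.154] [0.625 0.178 0.166]
   0.2 [0.621 0.108 0.2  ] [0.618 0.02  0.194] [0.629 0.178 0.206]
   0.24 [0.626 0.109 0.24 ] [0.624 0.024 0.234] [0.635 0.177 0.246]
   0.28 [0.63  0.111 0.28 ] [0.626 0.024 0.274] [0.647 0.177 0.286]
knob [ 0.512 -0.04   0.153] 0.156
steel [ 0.492 -0.338  0.039] 0.045
sbowl [ 0.672 -0.313  0.008] 0.042
vial [ 0.387 -0.278  0.051] 0.061
zir [0.562 0.336 0.043] 0.046
yel [0.496 0.442 0.038] 0.045
```

View pics/crop.png

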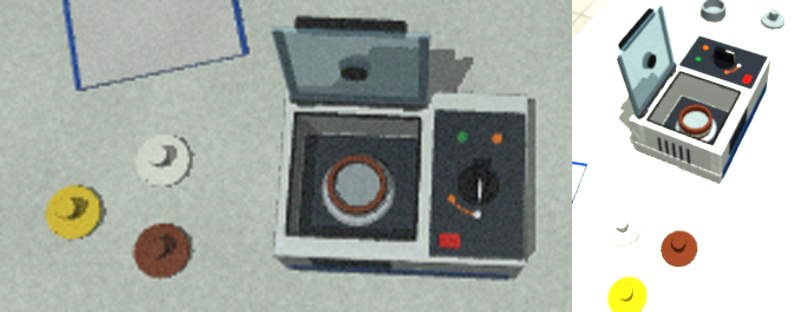

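Close crop: the red-brown lid at crop (161,250) matches the agate bowl, and the yellow and white ones are clearly different. Both views agree to 2 mm: lid (0.455, 0.339), top at 40 mm; bowl (0.530, 0.099), rim at 80 mm. The mill is square to the axes. I'll move over the lid now.

```bash
python3 -m inch '[[1,0.5,0.6,-0.64,60],[1,1,0.6,-0.64,60],[1,1,0.6,-0.64,60],[1,1,0.6,-0.64,60],[1,1,0.6,-0.64,60]]' 10
python3 -m inch '[[1,1,0,0,60],[1,1,0,0,60],[1,1,0,0,60],[1,1,0,0,60],[1,1,0,0,60]]'
python3 -m inch '[[0,1,0,0,60],[0,1,0,0,60],[0,1,0,0,60],[0,1,0,0,60],[0,1,0,0,60]]'
python3 -m inch '[[0,1,0,0,60],[0,1,0,0,60],[0,1,0,0,60],[0,1,0,0,60],[0,1,0,0,60]]'
python3 -m inch '[[0,1,0,0,60],[0,1,0,0,60],[0,1,0,0,60],[0,1,0,0,60],[0,1,0,0,60]]'
python3 -m inch '[[0,1,0,0,60],[0,1,0,0,60],[0,1,0,0,60],[0,1,0,0,60],[0,0,0,0,60]]'
```

```text
clock: 0.6
tool_pos: [0.3317, -0.4762, 0.3329]
eef_rot: [1.0, -0.001, -0.0, -0.0]
contact_force: [1.0, -0.8, -0.3]
opening: 0.679
clock: 1.1
tool_pos: [0.4566, -0.3513, 0.3324]
eef_rot: [1.0, 0.0, -0.0, -0.0]
contact_force: [-0.1, 0.3, -0.4]
opening: 0.682
clock: 1.6
tool_pos: [0.4556, -0.2265, 0.3324]
eef_rot: [1.0, 0.0, -0.0, -0.0]
contact_force: [0.8, -0.0, -0.3]
opening: 0.679
clock: 2.1
tool_pos: [0.4556, -0.1016, 0.3325]
eef_rot: [1.0, 0.0, -0.0, -0.0]
contact_force: [0.5, -0.2, -0.3]
opening: 0.684
clock: 2.6
tool_pos: [0.4556, 0.0234, 0.3325]
eef_rot: [1.0, 0.0, -0.0, 0.0]
contact_force: [0.0, 0.5, -0.2]
opening: 0.678
clock: 3.1
tool_pos: [0.4555, 0.1262, 0.3326]
eef_rot: [1.0, 0.004, -0.0, -0.001]
contact_force: [0.3, 0.3, 0.1]
opening: 0.68
```

```bash
cat > w.py <<'E'
import sys
from h import *
u=sys.argv[1]; s=snap("wrist",f"pics/{u}.png");P=cloud(s)
c=np.asarray(s["pixels"]).astype(int)
print("tcp",r.get_state()["tool_pos"],r.get_state()["eef_rot"].round(4))
m=(c[...,0]>c[...,2]*1.6)&(c[...,0]>45)&np.isfinite(P[...,0])
n,l,st,ce=cv2.connectedComponentsWithStats(m.astype(np.uint8))
for i in range(1,n):
    if st[i,4]<300: continue
    q=P[l==i]; 
    print("red",ce[i].round(),st[i,4],q.mean(0).round(4),"z",np.percentile(q[:,2],[5,50,95]).round(4))
    for lo,hi in((.0,.025),(.034,.046),(.072,.088)):
        k=q[(q[:,2]>lo)&(q[:,2]<hi)]
        if len(k)>80:(x,y),rd=cv2.minEnclosingCircle(k[:,:2].astype(np.float32));print("   band",lo,len(k),k.mean(0).round(4),"circ",round(x,4),round(y,4),round(rd,4))
np.save(f"pics/{u}.npy",P)
E
python3 w.py w1
python3 -m inch '[[0,1,0,0,60],[0,1,0,0,60],[0,1,0,0,60],[0,1,0,0,60],[0,1,0,0,60]]'
python3 -m inch '[[0,1,0,0,60],[0,1,-1,0,60],[0,1,-1,0,60],[0,0.5,-1,0,60],[0,0,0,0,60]]'
python3 w.py w2
python3 - <<'E'
from h import *
cv2.imwrite("pics/w12.png",cv2.resize(np.hstack([cv2.imread("pics/w1.png"),cv2.imread("pics/w2.png")]),(800,300)))
E
```

```text
tcp [0.45558678 0.12368997 0.33248463] [ 1.0e+00  2.2e-03 -3.0e-04 -1.0e-04]
red [273. 107.] 579 [0.5322 0.0992 0.0797] z [0.0779 0.0799 0.0812]
   band 0.072 576 [0.5324 0.0992 0.0797] circ 0.5321 0.1011 0.0339
red [ 60. 126.] 1195 [0.5019 0.4487 0.018 ] z [0.011  0.0129 0.0409]
   band 0.0 945 [0.502  0.4481 0.0126] circ 0.5005 0.4573 0.0375
   band 0.034 200 [0.5015 0.4524 0.0401] circ 0.5012 0.454 0.0125
red [128. 153.] 948 [0.4574 0.3381 0.0175] z [0.0111 0.0127 0.0409]
   band 0.0 777 [0.4577 0.3376 0.0125] circ 0.4566 0.3405 0.0335
   band 0.034 168 [0.456  0.3403 0.0404] circ 0.4561 0.3402 0.0123
red [373. 304.] 404 [0.4804 0.0898 0.3954] z [0.389  0.3961 0.3989]
red [129. 308.] 322 [0.4791 0.1632 0.3967] z [0.3934 0.397  0.3995]
red [383. 344.] 1770 [0.4738 0.0892 0.4042] z [0.4019 0.4044 0.4061]
clock: 3.65
tool_pos: [0.4564, 0.2463, 0.3325]
eef_rot: [1.0, -0.001, -0.0, 0.001]
contact_force: [-0.0, 0.7, -0.2]
opening: 0.681
clock: 4.15
tool_pos: [0.4544, 0.334, 0.2546]
eef_rot: [1.0, 0.001, -0.003, 0.002]
contact_force: [-0.8, -0.4, 1.1]
opening: 0.682
tcp [0.45560366 0.33319774 0.25640225] [ 1.0e+00  2.0e-04 -1.4e-03  1.8e-03]
red [458. 108.] 786 [0.534  0.1015 0.0795] z [0.0784 0.0796 0.0809]
   band 0.072 783 [0.534  0.1017 0.0796] circ 0.5326 0.1013 0.0345
red [164. 129.] 1892 [0.5026 0.4522 0.0172] z [0.0111 0.0125 0.0406]
   band 0.0 1544 [0.5028 0.4521 0.0123] circ 0.5015 0.4567 0.0361
   band 0.034 313 [0.5014 0.4531 0.0399] circ 0.5014 0.4541 0.0126
red [246. 161.] 1487 [0.4578 0.3412 0.0167] z [0.0108 0.0121 0.0403]
   band 0.0 1232 [0.458  0.3413 0.0119] circ 0.4569 0.3407 0.0331
   band 0.034 254 [0.4568 0.341  0.0399] circ 0.4568 0.3412 0.0124
red [403. 343.] 1241 [0.4729 0.2915 0.3262] z [0.324  0.3264 0.3281]
```

View pics/w12.png

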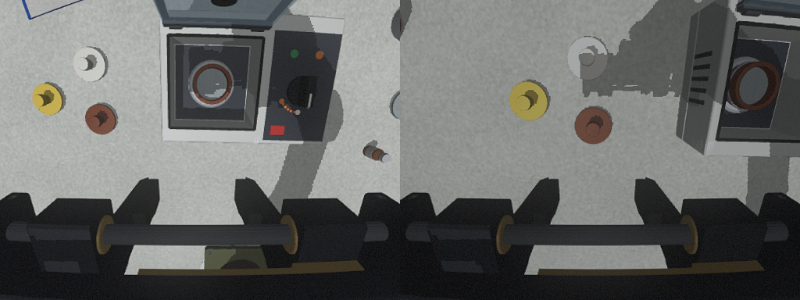

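Left half (w1): bowl at about (212,83) and red lid at (100,118). Right half (w2): red lid at (593,125) between the jaws, nothing in the fingers' way. Wrist views put the lid at (0.4565, 0.341), top 40 mm, and the bowl at (0.5325, 0.101), rim 80 mm. These agree with the fixed cameras to within 2 mm.

```bash
python3 -m inch '[[0.03,0.22,-1,0,50],[0,0,-1,0,50],[0,0,-1,0,50],[0,0,-1,0,50],[0,0,-1,0,50]]'
python3 -m inch '[[0,0,-1,0,50],[0,0,-1,0,50],[0,0,-0.6,0,50],[0,0,-0.3,0,50],[0,0,0,0,50]]'
python3 -m inch '[[0,0,-0.5,0,50],[0,0,-0.5,0,50],[0,0,0,0,50],[0,0,0,0,50],[0,0,0,0,50]]'
```

```text
clock: 4.7
tool_pos: [0.4588, 0.3385, 0.1337]
eef_rot: [1.0, -0.001, 0.001, -0.0]
contact_force: [0.8, 0.6, 0.0]
opening: 0.57
clock: 5.2
tool_pos: [0.4573, 0.3397, 0.0604]
eef_rot: [1.0, -0.0, 0.0, 0.0]
contact_force: [0.1, -0.4, 0.0]
opening: 0.567
clock: 5.7
tool_pos: [0.4569, 0.3405, 0.0355]
eef_rot: [1.0, 0.0, 0.0, -0.0]
contact_force: [0.4, 0.4, 0.2]
opening: 0.571
```

```bash
python3 -m inch '[[0,0,0,0,30],[0,0,0,0,15],[0,0,0,0,15],[0,0,0,0,15],[0,0,0,0,15]]' 20
python3 -m inch '[[0,0,0,0,15],[0,0,0.2,0,15],[0,0,0.4,0,15],[0,0,0.8,0,15],[0,0,1,0,15]]'
python3 -m inch '[[0,0,1,0,15],[0,0,1,0,15],[0,0,1,0,15],[0,0,1,0,15],[0,0,0,0,15]]'
python3 w.py w3
```

```text
clock: 6.2
tool_pos: [0.4568, 0.3404, 0.0354]
eef_rot: [1.0, 0.0, 0.0, 0.0]
contact_force: [-0.3, -0.3, 2.4]
opening: 0.27
clock: 6.7
tool_pos: [0.4562, 0.34, 0.0957]
eef_rot: [1.0, 0.0, -0.001, 0.001]
contact_force: [-0.2, 1.1, -1.4]
opening: 0.274
clock: 7.2
tool_pos: [0.4583, 0.3417, 0.1989]
eef_rot: [1.0, 0.0, 0.003, -0.002]
contact_force: [0.1, 0.0, -2.0]
opening: 0.272
tcp [0.45744443 0.3409407  0.19701985] [ 1.0e+00  3.0e-04  1.5e-03 -1.2e-03]
red [490. 120.] 652 [0.5292 0.1191 0.0796] z [0.0784 0.0796 0.0808]
   band 0.072 651 [0.5292 0.1191 0.0796] circ 0.5323 0.1022 0.0344
red [158. 138.] 2498 [0.5029 0.4515 0.0174] z [0.0111 0.0125 0.0405]
   band 0.0 2016 [0.5032 0.4514 0.0123] circ 0.5005 0.4536 0.0346
   band 0.034 427 [0.5015 0.453  0.0399] circ 0.5012 0.4541 0.0124
red [258. 220.] 1374 [0.4712 0.3385 0.1756] z [0.1745 0.1755 0.1767]
red [252. 264.] 1462 [0.4572 0.3418 0.2019] z [0.1762 0.2035 0.2044]
red [350. 344.] 1159 [0.4758 0.314  0.2704] z [0.268  0.2705 0.2724]
red [162. 347.] 579 [0.4758 0.3665 0.2716] z [0.2702 0.2716 0.2729]
```

```bash
python3 -m inch '[[0.3,-0.5,0,0,15],[0.3,-1,0,0,15],[0.3,-1,0,0,15],[0.3,-1,0,0,15],[0.3,-1,0,0,15]]'
python3 -m inch '[[0.3,-1,0,0,15],[0.3,-1,0,0,15],[0.3,-1,0,0,15],[0.3,-1,0,0,15],[0.33,-0.6,0,0,15]]'
python3 -m inch '[[0,-0.49,0,0,15],[0,0,-0.5,0,15],[0,0,-0.7,0,15],[0,0,-0.5,0,15],[0,0,0,0,15]]'
python3 -m inch '[[0,0,-0.4,0,15],[0,0,-0.4,0,15],[0,0,-0.3,0,15],[0,0,0,0,15],[0,0,0,0,15]]'
python3 w.py w4
```

```text
clock: 7.75
tool_pos: [0.494, 0.225, 0.1937]
eef_rot: [1.0, -0.0, -0.001, 0.001]
contact_force: [0.6, -0.2, -2.0]
opening: 0.27
clock: 8.25
tool_pos: [0.5317, 0.1083, 0.1936]
eef_rot: [1.0, -0.001, -0.002, 0.002]
contact_force: [1.1, -0.0, -0.5]
opening: 0.274
clock: 8.75
tool_pos: [0.5304, 0.1012, 0.1504]
eef_rot: [1.0, 0.001, -0.003, 0.0]
contact_force: [-0.9, 0.3, -1.2]
opening: 0.273
clock: 9.25
tool_pos: [0.5325, 0.1007, 0.1251]
eef_rot: [1.0, 0.0, -0.0, 0.0]
contact_force: [-0.2, 0.3, -0.7]
opening: 0.268
tcp [0.53270632 0.10069879 0.12542738] [ 1.e+00  3.e-04  3.e-04 -0.e+00]
red [252. 223.] 6699 [0.5467 0.1008 0.1058] z [0.0791 0.1019 0.1301]
   band 0.072 882 [0.56   0.0998 0.0791] circ 0.5441 0.1005 0.032
red [189. 301.] 331 [0.5578 0.1196 0.1876] z [0.1802 0.1886 0.1918]
red [314. 301.] 309 [0.558  0.0822 0.1876] z [0.1802 0.1888 0.1917]
red [298. 345.] 3010 [0.5395 0.0798 0.1874] z [0.1196 0.197  0.1987]
```

View pics/w4.png

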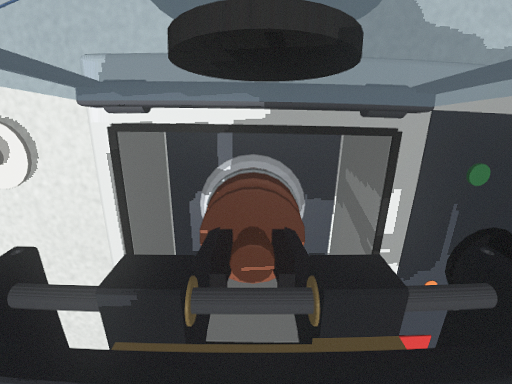

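The lid (252,223) hangs centred over the bowl, whose rim arc shows at (252,165), symmetric left and right. The black disc at (265,40) belongs to the guard. Lowering slowly.

```bash
python3 -m inch '[[0,0,-0.2,0,15],[0,0,-0.2,0,15],[0,0,-0.1,0,15],[0,0,-0.1,0,15],[0,0,0,0,15]]'
python3 -m inch '[[0,0,-0.06,0,15],[0,0,-0.06,0,15],[0,0,0,0,15],[0,0,0,0,15],[0,0,0,0,15]]'
```

```text
clock: 9.8
tool_pos: [0.5323, 0.1006, 0.1099]
eef_rot: [1.0, 0.0, -0.0, 0.0]
contact_force: [0.7, -0.4, -1.6]
opening: 0.273
clock: 10.3
tool_pos: [0.5326, 0.1006, 0.1092]
eef_rot: [1.0, 0.0, 0.001, 0.0]
contact_force: [-3.5, -0.5, 16.6]
opening: 0.271
```

```bash
python3 -m inch '[[0,0,0.03,0,15],[0,0,0.03,0,15],[0,0,0,0,30],[0,0,0,0,45],[0,0,0,0,45]]'
python3 -m inch '[[0,0,0,0,45],[0,0,0.5,0,45],[0,0,1,0,45],[0,0,1,0,45],[0,0,1,0,45]]'
python3 -m inch '[[0,0,1,0,45],[-0.5,0,0,0,45],[-0.5,0,0,0,45],[-0.5,0,0,0,45],[-0.5,0,0,0,45]]'
python3 w.py w5
```

```text
clock: 10.8
tool_pos: [0.5326, 0.1007, 0.1086]
eef_rot: [1.0, 0.0, 0.0, 0.0]
contact_force: [0.1, -0.1, 0.3]
opening: 0.493
clock: 11.3
tool_pos: [0.5324, 0.1006, 0.1979]
eef_rot: [1.0, 0.0, 0.0, -0.0]
contact_force: [0.4, 0.1, 0.0]
opening: 0.508
clock: 11.8
tool_pos: [0.4821, 0.1006, 0.2222]
eef_rot: [1.0, 0.0, 0.0, -0.0]
contact_force: [-0.4, 0.0, -0.3]
opening: 0.51
tcp [0.47956512 0.10045826 0.22199345] [ 1.0e+00  8.0e-04 -1.1e-03  4.0e-04]
red [252. 136.] 3633 [0.5343 0.101  0.0907] z [0.0849 0.0862 0.1142]
   band 0.072 3013 [0.5345 0.1009 0.086 ] circ 0.5325 0.1006 0.0339
red [  7. 159.] 615 [0.4971 0.433  0.0122] z [0.0091 0.0124 0.0138]
   band 0.0 615 [0.4971 0.433  0.0122] circ 0.4986 0.4443 0.0322
red [366. 219.] 402 [ 0.4607 -0.0077  0.1198] z [0.1187 0.1198 0.1209]
red [154. 306.] 308 [0.5062 0.1301 0.286 ] z [0.2814 0.2865 0.289 ]
red [383. 343.] 1376 [0.5    0.0637 0.2937] z [0.2914 0.2939 0.2957]
```

View pics/w5.png

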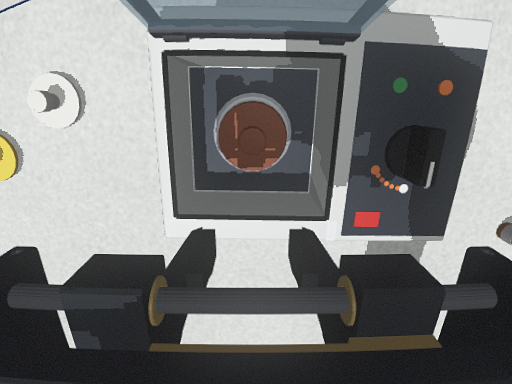

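The lid disc lies evenly inside the bowl's ring at (252,136): disc top 86 mm, knob top 114 mm, axis (0.5325, 0.1006). It is seated and let go. Next the fingers close and go over and behind the guard.

```bash
python3 -m inch '[[0,0,1,0,0],[0,0,1,0,0],[0,0,1,0,0],[0.5,0,1,0,0],[1,0,1,0,0]]'
python3 -m inch '[[1,0,0,0,0],[1,0,0,0,0],[1,0,0,0,0],[1,0,0,0,0],[1,0,0,0,0]]'
python3 -m inch '[[1,0,0,0,0],[0.9,0,0,0,0],[0,0,-1,0,0],[0,0,-1,0,0],[0,0,-1,0,0]]'
python3 - <<'E'
from h import *
print(r.get_state()["tool_pos"],r.get_state()["contact_force"].round(1))
s=snap("side","pics/s2.png")
P=np.load("pics/w5.npy");q=P.reshape(-1,3);k=q[(q[:,2]>.145)&(q[:,2]<.158)&(abs(q[:,0]-.512)<.06)&(abs(q[:,1]+.04)<.06)]
print(len(k),k.mean(0),cv2.minAreaRect(k[:,:2].astype(np.float32)),np.percentile(k[:,2],[5,95]))
E
```

```text
clock: 12.35
tool_pos: [0.519, 0.1007, 0.3483]
eef_rot: [1.0, 0.001, -0.0, 0.0]
contact_force: [1.5, 0.6, -0.0]
opening: 0.08
clock: 12.85
tool_pos: [0.6459, 0.1004, 0.347]
eef_rot: [1.0, 0.0, 0.0, -0.0]
contact_force: [-0.5, -0.8, 0.4]
opening: 0.008
clock: 13.35
tool_pos: [0.6927, 0.1005, 0.271]
eef_rot: [1.0, 0.0, 0.0, -0.0]
contact_force: [0.2, 0.5, -0.2]
opening: 0.006
[0.69270903 0.10048379 0.27100372] [ 0.2  0.5 -0.2]
1186 [ 0.52625945 -0.03703637  0.15014584] ((0.5248091220855713, -0.038263510912656784), (0.015023544430732727, 0.046717576682567596), 89.03968048095703) [0.14637495 0.15194092]
```

View pics/s2.png

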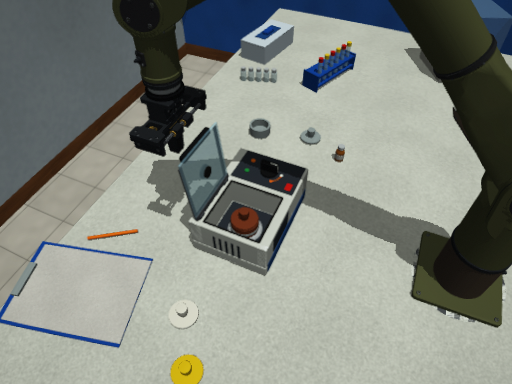

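The side view shows the gripper behind the guard at (165,135), clear of the plate, and the lid seated on the bowl at (244,215). The pulse knob bar measures 47×15 mm, along x, at (0.525, −0.038), top at about 152 mm. Swinging the guard now.

```bash
python3 -m inch '[[-0.7,0,0,0,0],[-0.6,0,0,0,0],[-0.6,0,0,0,0],[-0.6,0,0,0,0],[-0.56,0,0,0,0]]'
python3 -m inch '[[-0.56,0,-0.06,0,0],[-0.56,0,-0.1,0,0],[-0.56,0,-0.12,0,0],[-0.52,0,-0.25,0,0],[-0.52,0,-0.3,0,0]]'
python3 -m inch '[[-0.52,0,-0.33,0,0],[-0.4,0,-0.4,0,0],[-0.4,0,-0.44,0,0],[-0.36,0,-0.44,0,0],[-0.2,0,-0.4,0,0]]'
python3 - <<'E'
from h import *
s=snap("side","pics/s3.png")
E
```

```text
clock: 13.9
tool_pos: [0.6171, 0.101, 0.2733]
eef_rot: [1.0, 0.0, 0.002, -0.001]
contact_force: [2.4, 1.4, -1.5]
opening: 0.011
clock: 14.4
tool_pos: [0.5491, 0.1011, 0.2522]
eef_rot: [1.0, 0.0, 0.002, -0.001]
contact_force: [2.0, 0.2, -0.3]
opening: 0.011
clock: 14.9
tool_pos: [0.5016, 0.1009, 0.2012]
eef_rot: [1.0, 0.0, 0.001, -0.0]
contact_force: [-0.8, 1.0, 0.9]
opening: 0.011
```

View pics/s3.png

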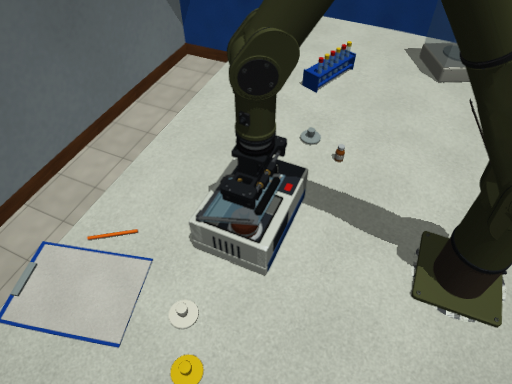

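The guard has followed the fingers and now leans low over the chamber around (240,205), with the gripper over it at (250,185). Pressing it down the rest of the way.

```bash
python3 -m inch '[[-0.15,0,-0.45,0,0],[-0.15,0,-0.45,0,0],[-0.1,0,-0.45,0,0],[-0.1,0,-0.4,0,0],[0,0,-0.3,0,0]]'
python3 -m inch '[[0,0,-0.2,0,0],[0,0,-0.1,0,0],[0,0,-0.1,0,0],[0,0,0,0,0],[0,0,0,0,0]]'
```

```text
clock: 15.45
tool_pos: [0.4891, 0.1008, 0.1494]
eef_rot: [1.0, 0.0, 0.0, 0.0]
contact_force: [-0.2, 0.1, 0.2]
opening: 0.009
clock: 15.95
tool_pos: [0.489, 0.1008, 0.1449]
eef_rot: [1.0, 0.0, 0.002, 0.0]
contact_force: [-11.7, -2.6, 60.3]
opening: 0.003
```

```bash
python3 -m inch '[[0,0,0.2,0,0],[0,0,0.5,0,0],[0,0,1,0,0],[0,-1,1,0,40],[0,-1,1,0,40]]'
python3 -m inch '[[0.4,-1,0.3,0,40],[0.5,-1,0,0,40],[0.5,-1,0,0,40],[0,-0.55,0,0,40],[0,0,0,0,40]]'
python3 - <<'E'
from h import *
a=cloud(snap("side","pics/s4.png"));b=snap("wrist","pics/w6.png");q=cloud(b).reshape(-1,3)
print(r.get_state()["tool_pos"])
for n,A in(("side",a.reshape(-1,3)),("wrist",q)):
    m=(A[:,0]>.47)&(A[:,0]<.6)&(A[:,1]>.03)&(A[:,1]<.17)&(A[:,2]>.05)&(A[:,2]<.17);p=A[m]
    h=np.histogram(p[:,2],bins=np.arange(.05,.171,.01))[0];print(n,h)
    g=p[(p[:,2]>.115)&(p[:,2]<.14)]
    if len(g)>50:
        c=np.linalg.lstsq(np.c_[g[:,0],g[:,1],np.ones(len(g))],g[:,2],rcond=None)[0];print("slopes",c,g[:,2].mean())
k=q[(q[:,2]>.145)&(q[:,2]<.158)&(abs(q[:,0]-.525)<.05)&(abs(q[:,1]+.04)<.05)]
print(len(k),cv2.minAreaRect(k[:,:2].astype(np.float32)))
cv2.imwrite("pics/c6.png",np.hstack([cv2.resize(cv2.imread("pics/s4.png")[120:300,150:340],(400,380)),cv2.resize(cv2.imread("pics/w6.png"),(400,300))[:300].copy() if 0 else cv2.copyMakeBorder(cv2.resize(cv2.imread("pics/w6.png"),(400,300)),0,80,0,0,0)]))
E
```

```text
clock: 16.45
tool_pos: [0.4889, 0.0507, 0.2329]
eef_rot: [1.0, 0.001, 0.0, -0.0]
contact_force: [0.2, -0.3, -0.1]
opening: 0.161
clock: 16.95
tool_pos: [0.523, -0.0404, 0.239]
eef_rot: [1.0, -0.002, -0.0, 0.001]
contact_force: [-0.6, 0.6, -0.4]
opening: 0.455
[ 0.52279973 -0.03700768  0.23898233]
side [   0    0    0    0    0    0    0 2460   62    0    0    0]
slopes [-0.00092623 -0.00271755  0.12694885] 0.12617811991486685
wrist [    0     0     0     0     0     0     0 18017   627     0     0     0]
slopes [-0.00081908  0.00130251  0.12690689] 0.12659407838218997
833 ((0.5249541401863098, -0.0388500951230526), (0.01387561671435833, 0.046483561396598816), 89.58273315429688)
```

View pics/c6.png

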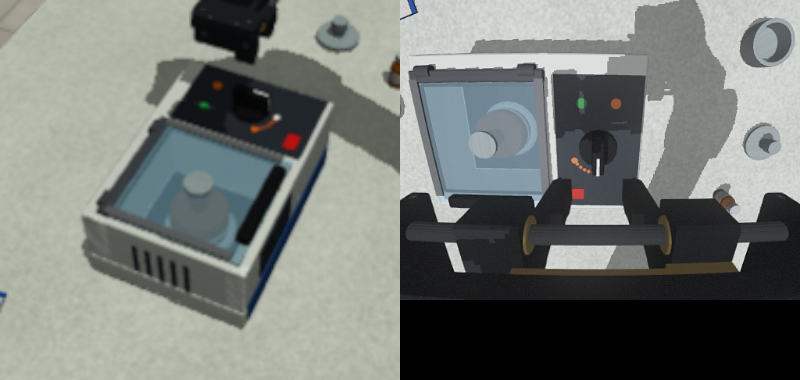

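The guard lies flat: z 126.5 mm and slope below 0.003 in both cameras. The lid shows through it, upright on the bowl at (197,200) in the left half. The knob bar is at right-half (597,155), unturned, and the gripper is over it. Gripping the knob next, with the tips kept above its skirt.

```bash
python3 -m inch '[[0.04,-0.02,-0.8,0,40],[0,0,-0.9,0,40],[0,0,-0.8,0,40],[0,0,-0.6,0,40],[0,0,-0.4,0,40]]'
python3 -m inch '[[0,0,-0.22,0,40],[0,0,0,0,40],[0,0,0,0,20],[0,0,0,0,8],[0,0,0,0,8]]' 40
python3 -m inch '[[0,0,0,0,8],[0,0,0,0,8],[0,0,0,0,8],[0,0,0,0,8],[0,0,0,0,8]]'
```

```text
clock: 17.55
tool_pos: [0.5236, -0.0364, 0.1505]
eef_rot: [1.0, 0.002, -0.001, -0.001]
contact_force: [-0.4, 0.3, -0.1]
opening: 0.452
clock: 18.05
tool_pos: [0.5248, -0.0386, 0.1466]
eef_rot: [1.0, 0.0, 0.001, 0.0]
contact_force: [0.2, -0.7, 0.6]
opening: 0.207
clock: 18.55
tool_pos: [0.5248, -0.0394, 0.1465]
eef_rot: [1.0, -0.0, 0.0, 0.001]
contact_force: [-0.2, -3.1, 5.4]
opening: 0.158
```

```bash
python3 -m inch '[[0,0,0,-0.6,8],[0,0,0,-0.7,8],[0,0,0,-0.7,8],[0,0,0,-0.7,8],[0,0,0,-0.7,8]]'
python3 -m inch '[[0,0,0,-0.7,8],[0,0,0,-0.7,8],[0,0,0,-0.7,8],[0,0,0,-0.7,8],[0,0,0,-0.7,8]]'
python3 -m inch '[[0,0,0,-0.7,8],[0,0,0,-0.7,8],[0,0,0,-0.7,8],[0,0,0,-0.5,8],[0,0,0,-0.3,8]]'
python3 -c "
from h import *
s=r.get_state();print(R.from_quat(s['eef_rot']).as_euler('zyx',degrees=True),s['moment'])"
```

```text
clock: 19.05
tool_pos: [0.5248, -0.0395, 0.1465]
eef_rot: [0.984, -0.178, 0.001, 0.0]
contact_force: [-0.6, -3.1, 6.4]
opening: 0.159
clock: 19.55
tool_pos: [0.5247, -0.0396, 0.1465]
eef_rot: [0.935, -0.355, 0.001, 0.0]
contact_force: [-1.3, -3.6, 5.7]
opening: 0.156
clock: 20.05
tool_pos: [0.5247, -0.0396, 0.1465]
eef_rot: [0.871, -0.491, 0.001, 0.0]
contact_force: [-0.4, -3.4, 4.7]
opening: 0.159
[5.88486426e+01 4.65854999e-02 1.79917639e+02] [-0.59140228  0.07627725  0.16786852]
```

```bash
python3 -m inch '[[0,0,0,-0.2,8],[0,0,0,-0.2,8],[0,0,0,0,8],[0,0,0,0,8],[0,0,0,0,8]]'
python3 -c "
from h import *
b=snap('wrist','pics/w7.png')
s=r.get_state();print(R.from_quat(s['eef_rot']).as_euler('zyx',degrees=True),s['moment'])
im=np.zeros((384,1024,3),np.uint8);im[:,:512]=cv2.imread('pics/w7.png');snap('side','pics/s7.png');im[:,512:]=cv2.resize(cv2.imread('pics/s7.png')[120:300,180:340],(512,384));cv2.imwrite('pics/c7.png',cv2.resize(im,(800,300)))"
python3 -m inch '[[0,0,0,0,8],[0,0,0,0,8],[0,0,0,0,8],[0,0,0,0,8],[0,0,0,0,8]]'
python3 -m inch '[[0,0,0,0,8],[0,0,0,0,8],[0,0,0,0,8],[0,0,0,0,8],[0,0,0,0,8]]'
```

```text
clock: 20.55
tool_pos: [0.5247, -0.0396, 0.1465]
eef_rot: [0.861, -0.509, 0.001, 0.0]
contact_force: [-0.8, -3.6, 6.5]
opening: 0.158
[6.11451778e+01 5.14452443e-02 1.79925370e+02] [-0.62962592  0.19075208  0.20356231]
clock: 21.15
tool_pos: [0.5247, -0.0396, 0.1465]
eef_rot: [0.861, -0.509, 0.001, 0.0]
contact_force: [-0.2, -3.4, 5.9]
opening: 0.152
clock: 21.65
tool_pos: [0.5246, -0.0396, 0.1465]
eef_rot: [0.861, -0.509, 0.001, 0.0]
contact_force: [-0.7, -4.8, 4.7]
opening: 0.151
```

View pics/c7.png

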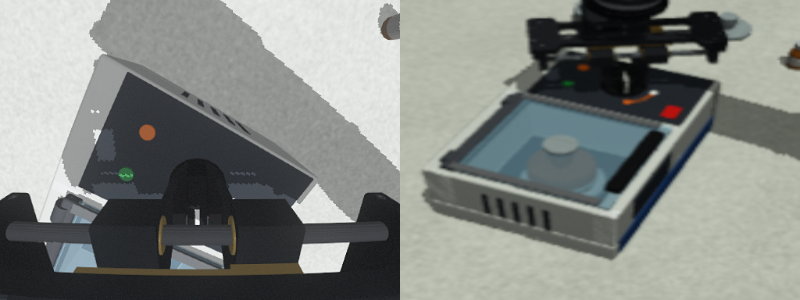

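The tool stands at 61.1° with 0.20 N m, more than the spring's 0.17, so the knob is on its stop. In the right half the guard is shut and the lid sits at (560,160). It has been held for over a second. I'll hold briefly longer, follow the knob back, release, retreat and check.

```bash
python3 -m inch '[[0,0,0,0,8],[0,0,0,0,8],[0,0,0,0.6,8],[0,0,0,0.8,8],[0,0,0,0.8,8]]'
python3 -m inch '[[0,0,0,0.8,8],[0,0,0,0.8,8],[0,0,0,0.8,8],[0,0,0,0.8,8],[0,0,0,0.8,8]]'
python3 -m inch '[[0,0,0,0.8,8],[0,0,0,0.8,8],[0,0,0,0.8,8],[0,0,0,0.8,8],[0,0,0,0.6,8]]'
python3 -m inch '[[0,0,0,0,8],[0,0,0,0,8],[0,0,0,0,30],[0,0,0,0,45],[0,0,0,0,45]]'
python3 -m inch '[[0,0,0,0,45],[0,0,0.4,0,45],[0,0,0.8,0,45],[0,0,1,0,45],[0,0,1,0,45]]'
python3 -m inch '[[0,0,1,0,45],[-0.5,0,0,0,45],[-0.5,0,0,0,45],[-0.5,0,0,0,45],[0,0,0,0,45]]'
python3 -c "
from h import *
b=snap('wrist','pics/w8.png');q=cloud(b).reshape(-1,3)
print(r.get_state()['tool_pos'],r.get_state()['contact_force'])
k=q[(q[:,2]>.145)&(q[:,2]<.158)&(abs(q[:,0]-.525)<.05)&(abs(q[:,1]+.04)<.05)];print(len(k),cv2.minAreaRect(k[:,:2].astype(np.float32)))
a=cloud(snap('side','pics/s8.png'));A=a.reshape(-1,3);m=(A[:,0]>.47)&(A[:,0]<.6)&(A[:,1]>.03)&(A[:,1]<.17)&(A[:,2]>.115)&(A[:,2]<.17);g=A[m]
print(np.linalg.lstsq(np.c_[g[:,0],g[:,1],np.ones(len(g))],g[:,2],rcond=None)[0],g[:,2].mean())
T=cloud(snap('top','pics/t8.png'));T0=np.load('s0.npz')['t']
for n,(u,v) in dict(steel=(367,214),sbowl=(354,162),vial=(350,247),zir=(153,186)).items():
    f=lambda P:np.array([x for x in P[v-14:v+15,u-14:u+15].reshape(-1,3) if x[2]>.01]).mean(0)
    print(n,(f(T)-f(T0)).round(4))
im=np.hstack([cv2.imread('pics/w8.png'),cv2.imread('pics/s8.png')]);cv2.imwrite('pics/c8.png',cv2.resize(im,(800,300)))"
```

```text
clock: 22.15
tool_pos: [0.5247, -0.0396, 0.1465]
eef_rot: [0.914, -0.405, 0.001, 0.0]
contact_force: [-1.4, -3.3, 5.5]
opening: 0.156
clock: 22.65
tool_pos: [0.5248, -0.0395, 0.1465]
eef_rot: [0.979, -0.206, 0.001, 0.001]
contact_force: [-1.5, -3.7, 5.5]
opening: 0.157
clock: 23.15
tool_pos: [0.5248, -0.0394, 0.1465]
eef_rot: [1.0, -0.009, 0.0, 0.001]
contact_force: [0.3, -3.2, 6.1]
opening: 0.157
clock: 23.65
tool_pos: [0.5242, -0.038, 0.1457]
eef_rot: [1.0, -0.01, -0.0, -0.0]
contact_force: [0.4, 0.1, -0.1]
opening: 0.402
clock: 24.15
tool_pos: [0.5243, -0.0385, 0.2274]
eef_rot: [1.0, -0.01, -0.0, -0.0]
contact_force: [-0.5, 0.1, -0.4]
opening: 0.506
clock: 24.65
tool_pos: [0.4853, -0.0387, 0.2516]
eef_rot: [1.0, -0.01, -0.001, 0.0]
contact_force: [-1.2, -0.4, -0.0]
opening: 0.51
[ 0.4867028  -0.03863409  0.25161307] [ 0.24936013 -0.74678709  0.85705573]
829 ((0.524259626865387, -0.038708414882421494), (0.01345149427652359, 0.04582943022251129), 89.08616638183594)
[-0.00104516 -0.00385391  0.12712771] 0.1261776426944112
steel [-0.1214  0.2093  0.643 ]
sbowl [ 0.0001 -0.0009  0.0003]
vial [-0.0724  0.2271  0.8174]
zir [ 0.0002  0.001  -0.0003]
```

View pics/c8.png

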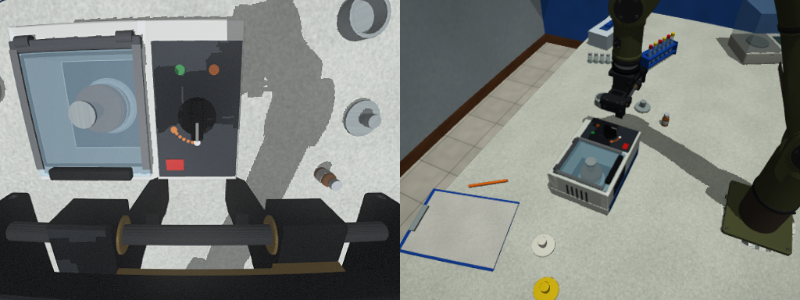

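The knob is back at rest with the bar along x and the white line at its −x end (197,132). The guard is shut, with the lid seated under it at (105,105). The steel lid, vial and steel bowl are in their places. The top-view shift for the steel lid and vial is invalid because the arm hides them, but in the side view they are at their starting pixels.

```bash
python3 -c "
from plant import r
print(r.finish_job())"
```

```text
the job is handed in; nothing more can be done
None
```

The sample is lidded, guarded and ground, and I handed the job in after about 25 s of the 72 s allowed. No verdict was reported.

**What I did**
- I set the agate lid on the agate bowl in the mill, pressing about 17 N at touchdown before letting go.
- I swung the guard shut from behind with closed fingers.
- I turned the pulse knob clockwise to its stop (tool turned 61°, about 0.20 N m) and held it there for over 1 s. I then followed it back to rest and released it.

**Last checks**
- **Lid:** after I let go, its axis was within about 1 mm of the bowl's, with the disc top at 86 mm as expected. Later I could only see it through the guard, where it still stood upright.
- **Guard:** flat at about 126 mm, with a slope below 0.004.
- **Knob:** its bar was within about 0.02 rad of where it started.
- **Other parts:** the steel bowl and zirconia lid moved 1 mm or less.

**What failed or disagreed**
- The final top-view measurement of the steel lid and the vial was unusable because the arm blocked the view. I checked them by eye in the side view, where they had not visibly moved.
- The last push on the guard reached about 60 N at the wrist, more than I intended. That is under the 120 N wrist limit. I pushed with the fingertips, and the 40 N limit covers the arm and gripper body.

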